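# Index the carburettor carrier to the next station and seat its cover

### The arm

A 7-joint arm with a two-finger parallel gripper is mounted at the origin on the work surface. World frame = base frame: x ahead of the robot, y to its left, z up, the work surface at z = 0. Lengths are in m, angles in rad, forces in N, time in s.
With the tool pointing down it reaches from about 0.4 to 0.85 m from the base axis. Payload 10.4 kg.
Tool frame: the origin (TCP) lies on the centre line of the jaws, within the pads' length; the fingertips stand r.tip_extent ahead of it and the grasp point (between the pads) lies 3 mm ahead of it (r.tip_extent is the distance from the TCP to the fingertips, in m); z points along the fingers, y is the direction in which the jaws open and shut (so a half turn about z gives the same grasp; the last joint's range is limited). The gripper opens to 87 mm and grips with 3 to 60 N. Pads are 19 mm wide; open, the fingers measure 117 mm over their backs; the gripper's body (75 mm by 190 mm) begins 51 mm behind the grasp point.
Start: joints at [-1.248, 0.332, -0.065, 1.46, 0.022, 1.35, -0.088], TCP at [0.212, 0.588, 0.245] pointing down, gripper open.
Joint ranges: [-2.6, 2.6], [-0.5, 2.12], [-1.47, 1.34], [0.16, 2.42], [-1.27, 4.41], [0.06, 2.06], [-2.6, 2.6]. Speed limits (rad/s): [2.22, 2.22, 2.79, 2.79, 3.14, 3.14, 3.14].

### API

Orientations are given as a unit quaternion [x, y, z, w].
In Python, from bench import r gives the robot as it stands. The module is installed in compiled form; this text tells all that it offers.
- The arm moves only by the shell command python3 -m jog 'ROWS' [FORCE]. ROWS is JSON, a list of rows, each a list of 5 numbers: the shift along the tool's x, y, z in cm, then the turn about the tool's z in rad, then the closure, from 0 (fully open) to 1 (shut). A call has exactly 10 rows; each row shifts and turns the pose as measured when the row begins, along the tool's axes as they then stand; what a row does not reach is not made up. A row lasts 1/10 s, in which the tool goes at most 50 mm and 8.59 degrees, less where a joint would pass 70% of its speed; a pose out of reach is approached as far as the arm can. A call with a gripper value outside its range is refused whole. The fingers move at their own pace and stop on an object; FORCE is the grip in N (left out, the last holds). Time passes only in rows, so rows that do not move let the fingers close, or fill a call up. It gives the time, the measured TCP pose, the force and the opening at its end, in the units of the state.
- r.read_state(): the state, without advancing time (a new reading comes with each control period).
- r.camera(name): name is "scene" or "side" or "wrist"; returns a dict with "pixels" (420x560x3 uint8, red, green, blue), "fx", "fy", "cx", "cy" (pixels), "k1" (the pictures are not rectified: a ray, as slopes to the right and down, at radius r is drawn at 1 + k1 r^2 times it, then the intrinsics apply), "camera_from_world" (4x4, takes a point from world to camera coordinates). Camera axes: x right, y up, looking along -z (the intrinsics and any distortion apply to the point x, -y, -z); pixel columns grow to the right and rows downward; lengths in m; the calibration is good to about 2 mm. A picture is of the moment at which its call begins. There is no depth.
- r.close_job(): hands the job in, once; it reports no verdict.
The state is a dict: "time": time; "joint_positions": joint angles; "joint_vel": joint speeds; "joint_torque": joint torques, N m; "ee_pos": TCP position; "eef_rot": TCP orientation; "ft_force": force on the tool from outside, world axes, zero at the start; "torque": the same for the moment, N m; "width": finger opening in m.
Only numpy, scipy, OpenCV 4.12 (cv2) and the standard library are available. Lean on these libraries where they do the work, as an engineer would, in place of code of your own. Each camera call takes 0.05 s, during which the arm holds its last target. There are 200 camera calls.

### The job

Push the carburettor carrier along its slide rail from the station where it stands to the next station, until that station's spring plunger has clicked fully into the notch in the carrier's edge, and leave it locked there. Then press the carburettor's loose top cover straight down until it is fully home, without forcing it (40 N is too much). Leave the tools, bottle and other things on the bench where they are.

Things in the scene. Friction and masses are not known exactly. Their poses are not given: they have to be found in the camera images.
- rail: Fixed slide rail: grey base plate 170 x 440 x 10 mm; two aluminium guide walls (tops 28 mm above the bench, 71 mm over their outsides) run along its y axis. Origin: on the bench, midway between the walls, mid length. The carrier travels towards the rail's +y, where a dark stop 40 mm high ends it (inner face at y = 208 mm).
- start_tip (a point): Tip of the start station's plunger, 34 mm above the bench: a brass nose 8 mm thick pointing to the rail's -x out of a dark steel block (32 x 26 mm, top 48 mm above the bench) on the rail's +x side. The carrier starts locked by it. The next station has the same block and plunger, clamped 95 to 150 mm further along the rail's +y; its exact place is not reported.
- carrier: Loose carrier, about 0.9 kg, axes as the rail's. Origin: centre of its underside, 12 mm above the bench. Aluminium deck 94 (x) x 230 (y) mm, top 28 mm above the origin, lies on the guide walls. Bolted on it at y = 20 mm: a grey carburettor, foot 66 x 80 mm, body 54 mm wide up to 66 mm. Sliding takes about 4 to 12 N; the force drops sharply as a plunger falls into the notch, then rises again.
- notch (a point): The one V notch in the deck's +x edge that the plungers lock into: 6 mm deep, 19 mm wide at its mouth, flanks at 35 degrees. The point is on the notch's floor, at y = 35 mm, 22 mm above the carrier's origin. Axes as the carrier's. The deck's front and rear ends carry the same ramps.
- push_face (a point): Centre of the rear face of the carrier's upright push plate (60 wide in x, 8 thick, 28 to 70 mm above the carrier's origin, rear face at y = -115 mm). The point is 54 mm above the origin, 66 mm above the bench. Push here towards the rail's +y. Axes as the carrier's.
- cover_top (a point): Centre of the top of the cover: a round grey lid of 60 mm diameter, 10 mm thick, with a flat boss of 34 mm diameter, 6 mm high; the point is on top of the boss. The cover stands 5 to 8 mm proud of the carburettor at the start, on two dowels; fully home, the point is 82 mm above the carrier's origin.
- cover (a joint): How far the cover has been pressed down, in m: 0 is highest (8 mm proud), 0.008 is fully home. It is a tight fit: it takes about 9 N to move it, and it stays where it is left.
- next_plunger (a joint): How far the nose of the next station's plunger is pressed in, in m: 0 is fully out (nothing in front of it, or in the notch), about 0.0055 while it rubs along the carrier's plain edge.
- screwdriver_a: Bystander: screwdriver with red handle, 190 mm, near the rail on the robot's side. Origin: underside at mid length; x along it.
- float_bowl: Bystander: small round aluminium bowl, 56 mm wide, 35 mm high. Origin: centre of its underside.
- wrench: Bystander: steel wrench, 170 mm, beyond the rail. Origin: underside at mid length; x along it.
- jet_tray: Bystander: grey divided tray, 70 x 100 x 24 mm, beyond the rail. Origin: centre of its underside.
- jar: Bystander: glass jar with steel cap, 64 mm wide, 75 mm high. Origin: centre of its underside.
- oil_bottle: Bystander: white bottle with yellow cap, 64 mm wide, 170 mm high. Origin: centre of its underside.
- screwdriver_b: Bystander: screwdriver with black handle, 170 mm. Origin: underside at mid length; x along it.

How it is judged:
On the way, in this order (a step that is already met when the one before it is completed fails the run):
1. the carrier has left its station and the next station's plunger is in the carrier's notch (value of joint next_plunger below 0.0015 m and distance of carrier from where it was at the start of the episode above 0.085 m), for 0.3 s.
2. the cover is pressed fully home (value of joint cover above 0.007 m), for 0.2 s.
At the end, for the whole second after the job is handed in: The carrier lies level on the rail and at rest, more than 85 mm from where it started, with the next station's plunger in its notch (pressed in less than 1.5 mm), and the cover is pressed down to within 1 mm of its stop (joint value above 0.007) (all of step 1 and value of joint cover above 0.007 m and linear speed of carrier below 0.01 m/s and angle between carrier's own z axis and vertical below 0.05 rad and horizontal distance between rail and carrier below 0.12 m); the robot touches nothing.
It fails at once if the robot presses or pushes on the carrier, carburettor or cover with more than 40 N (contact force between any of the fingers, the arm and carrier above 40 N).
It fails at once if the carrier is lifted or tipped out of the rail (angle between carrier's own z axis and vertical above 0.15 rad).
It fails at once if a bystander is moved more than 30 mm (distance of any of screwdriver_a, float_bowl, wrench, jet_tray, jar, oil_bottle, screwdriver_b from where it was at the start of the episode above 0.03 m).
It also fails if it takes over 72 s, if anything falls off the work surface, if the arm or the gripper's body presses on something with over 40 N, if the wrist force passes 120 N, or if a joint passes its speed limit or range.

## Working session

There is one attempt and no reset: what is moved stays moved. The work goes in short steps, Python scripts to look and compute and a shell command to move; the robot and the scene stay as the last step left them, time stands still between calls to the robot, and variables do not carry over. Pictures are saved under pics/ and viewed, about 8 in all and at most 12, crops included, and the job is handed in when it is done.

```bash
mkdir -p pics
cat > h.py <<'E'
import numpy as np, cv2
from bench import r
def snap(name,fn):
    c=r.camera(name); cv2.imwrite(f'pics/{fn}.png',c['pixels'][:,:,::-1]); 
    np.savez(f'pics/{fn}.npz',**{k:np.array(v) for k,v in c.items()}); return c
def load(fn): return dict(np.load(f'pics/{fn}.npz'))
def ray(c,u,v):
    K=np.array([[c['fx'],0,c['cx']],[0,c['fy'],c['cy']],[0,0,1]],float)
    p=cv2.undistortPoints(np.array([[[u,v]]],float),K,np.array([float(c['k1']),0,0,0]))[0,0]
    T=np.array(c['camera_from_world']); R=T[:3,:3]
    return -R.T@T[:3,3], R.T@np.array([p[0],-p[1],-1])
def onz(c,u,v,z):
    o,d=ray(c,u,v); return o+d*(z-o[2])/d[2]
def tri(c1,p1,c2,p2):
    o1,d1=ray(c1,*p1);o2,d2=ray(c2,*p2)
    s=np.linalg.lstsq(np.c_[d1,-d2],o2-o1,rcond=None)[0]
    a=o1+s[0]*d1;b=o2+s[1]*d2; return (a+b)/2,np.linalg.norm(a-b)
E
python3 - <<'E'
from h import *
import numpy as np
np.set_printoptions(precision=4,suppress=True)
for n in('scene','side','wrist'):
    c=snap(n,n+'0'); T=np.array(c['camera_from_world']); print(n,c['fx'],c['k1'],-T[:3,:3].T@T[:3,3])
s=r.read_state(); print(s, r.tip_extent)
cv2.imwrite('pics/both.png',np.vstack([cv2.imread('pics/scene0.png'),cv2.imread('pics/side0.png')])[:, :])
E
```

```text
scene 456.17440947244194 -0.1551472057348452 [ 1.165  -0.4308  0.7916]
side 484.59960208704484 -0.10489196405763104 [0.2309 0.4481 0.8915]
wrist 299.4534894900207 -0.059374490568692206 [0.1416 0.6122 0.3837]
{'time': 0.15, 'joint_positions': array([-1.2476,  0.3327, -0.0647,  1.4607,  0.0216,  1.3499, -0.0885]), 'joint_vel': array([ 0.0018, -0.0022,  0.0011, -0.0038, -0.0004, -0.0012, -0.0008]), 'joint_torque': array([  0.0013, -62.3636,   0.025 , -39.0139,  -0.0613,   0.0374,
         0.0001]), 'ee_pos': array([0.2118, 0.5878, 0.244 ]), 'eef_rot': array([ 0.1721,  0.9851, -0.0005, -0.0001]), 'ft_force': array([-0.4786,  0.578 ,  0.4793]), 'torque': array([ 0.0634, -0.0009, -0.0223]), 'width': 0.0868192374337388} 0.022
```

View pics/scene0.png

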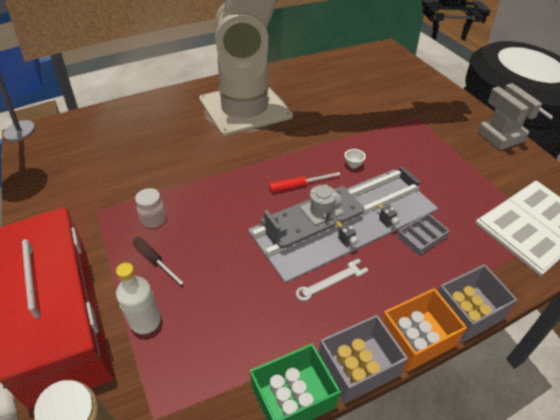

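View pics/side0.png

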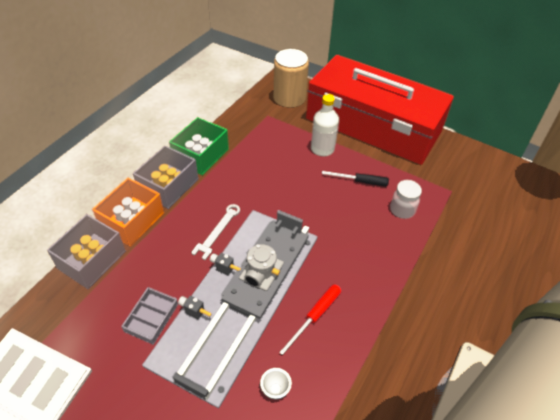

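The scene view shows the rail spanning about (255,235) to (430,190), with the push plate at (272,225), cover at (322,195), stop at (408,180) and plunger blocks at (347,235) and (388,213). The side view shows the same rail, with the push plate at (288,222), cover at (262,257) and stop at (192,383). I'll enlarge both.

Run:
```python
import cv2
a=cv2.imread('pics/scene0.png')[150:280,240:440]
cv2.imwrite('pics/ca.png',cv2.resize(a,None,fx=4,fy=4,interpolation=cv2.INTER_CUBIC))
a=cv2.imread('pics/side0.png')[200:400,140:330]
cv2.imwrite('pics/cb.png',cv2.resize(a,None,fx=3,fy=3,interpolation=cv2.INTER_CUBIC))
```

```text
(no output)
```

View pics/ca.png

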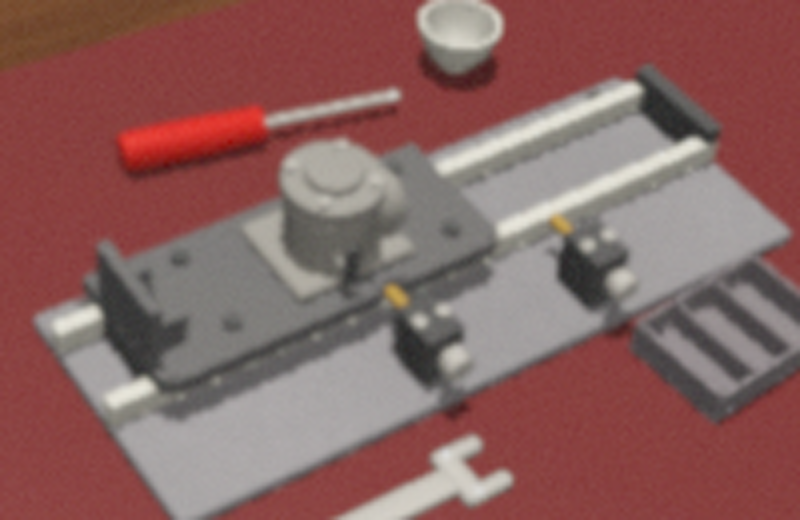

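View pics/cb.png

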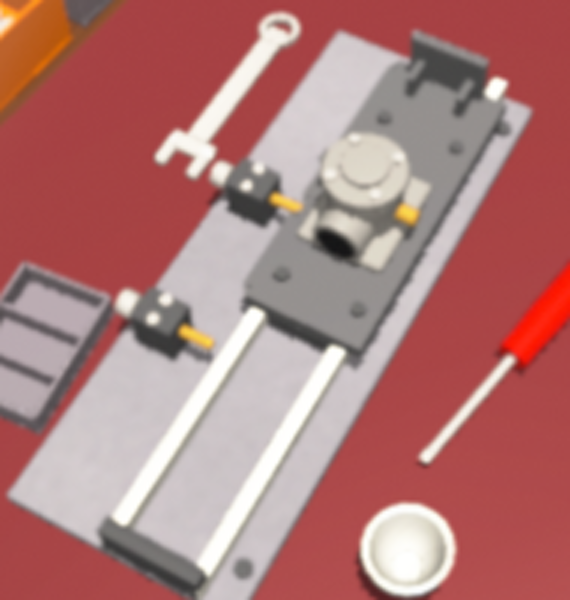

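The crops show the base plate corners, boss centre, plunger noses and plate top edge clearly. Next I'll triangulate them.

Run:
```python
from h import *
np.set_printoptions(precision=4,suppress=True)
A=load('scene0');B=load('side0')
s=lambda x,y:(240+x/4,150+y/4)
d=lambda x,y:(140+x/3,200+y/3)
P={'rear+x':(s(185,518),d(340,32),.01),'rear-x':(s(37,318),d(532,106),.01),'front+x':(s(792,235),d(8,493),.01),
'boss':(s(335,172),d(365,165),.1),'start':(s(390,292),d(300,207),.034),'next':(s(556,220),d(212,343),.034),
'ptopL':(s(102,245),d(488,66),.082),'ptopR':(s(158,322),d(413,33),.082),'stopL':(s(645,70),d(203,583),.04),'stopR':(s(715,133),d(105,525),.04)}
X={}
for k,(a,b,z) in P.items():
    p,e=tri(A,a,B,b);X[k]=p;print(k,p,'gap',round(e,4),'onz',onz(A,*a,z)[:2],onz(B,*b,z)[:2])
g=lambda k:np.mean([onz(A,*P[k][0],P[k][2]),onz(B,*P[k][1],P[k][2])],0)
y=g('front+x')-g('rear+x');print(np.linalg.norm(y),np.linalg.norm(g('rear+x')-g('rear-x')))
y/=np.linalg.norm(y);x=np.array([y[1],-y[0],0]);c=(g('front+x')+g('rear-x'))/2;
print('yaw y',np.degrees(np.arctan2(y[1],y[0])),'c',c)
for k in X: q=g(k)-c; print(k,q@x,q@y)
# tool axes
from scipy.spatial.transform import Rotation as R
print(R.from_quat(r.read_state()['eef_rot']).as_matrix())
```

```text
rear+x [ 0.6585 -0.1733  0.0086] gap 0.0059 onz [ 0.6618 -0.1718] [ 0.6561 -0.1748]
rear-x [ 0.4937 -0.1894  0.0084] gap 0.0075 onz [ 0.4985 -0.1877] [ 0.4912 -0.1917]
front+x [0.6266 0.2613 0.0056] gap 0.0055 onz [0.6312 0.2597] [0.6226 0.2603]
boss [ 0.538  -0.0233  0.0958] gap 0.0052 onz [ 0.5439 -0.0242] [ 0.5348 -0.023 ]
start [ 0.5816 -0.0061  0.0321] gap 0.0052 onz [ 0.585  -0.0055] [ 0.5792 -0.0072]
next [0.5714 0.1142 0.0309] gap 0.0073 onz [0.5764 0.1145] [0.5677 0.1127]
ptopL [ 0.5175 -0.1565  0.076 ] gap 0.0051 onz [ 0.5252 -0.1574] [ 0.5141 -0.1544]
ptopR [ 0.5806 -0.1535  0.0755] gap 0.0073 onz [ 0.589  -0.1537] [ 0.5759 -0.152 ]
stopL [0.4803 0.2471 0.0317] gap 0.0067 onz [0.49   0.2422] [0.4755 0.2467]
stopR [0.5512 0.2505 0.033 ] gap 0.006 onz [0.5587 0.2466] [0.5464 0.2501]
0.43452766350486904 0.16496718960190662
yaw y 94.23534995736598 c [0.5608 0.0352 0.01  ]
rear+x 0.08245647400992896 -0.21514881280742162
rear-x -0.08245647400992895 -0.2193788506974475
front+x 0.08245647400992895 0.2193788506974475
boss -0.025739767231263713 -0.05698744986992023
start 0.01816238953069872 -0.042936203802769954
next 0.01693528277245444 0.07744096813424274
ptopL -0.055186262896343756 -0.18748916869124657
ptopR 0.007676226960870985 -0.18908920201033086
stopL -0.06241776210361274 0.21448777477801242
stopR 0.007517278093646652 0.21318054588856694
[[-0.9408  0.339  -0.0003]
 [ 0.339   0.9408 -0.001 ]
 [-0.     -0.001  -1.    ]]
```

```bash
python3 -m jog '[[0,0,0,0.143,1],[0,0,0,0.143,1],[0,0,0,0.143,1],[0,0,0,0.143,1],[0,0,0,0.143,1],[0,0,0,0.143,1],[0,0,0,0.143,1],[0,0,0,0.143,1],[0,0,0,0,1],[0,0,0,0,1]]' 20
cat > st.py <<'E'
from h import *
from scipy.spatial.transform import Rotation as R
import sys
np.set_printoptions(precision=4,suppress=True)
s=r.read_state();M=R.from_quat(s['eef_rot']).as_matrix()
print(s['time'],s['ee_pos'],'x-yaw',np.degrees(np.arctan2(M[1,0],M[0,0])),'F',s['ft_force'],s['width'],'q',s['joint_positions'])
if len(sys.argv)>1: print('shift cm',100*M.T@(np.array(list(map(float,sys.argv[1:4])))-s['ee_pos']))
E
python3 st.py 0.555 -0.21 0.245
```

```text
time: 1.15
ee_pos: [0.2112, 0.5861, 0.2403]
eef_rot: [0.693, 0.721, -0.003, 0.002]
ft_force: [-0.0, 0.1, 0.2]
width: 0.0149
1.15 [0.2112 0.5861 0.2403] x-yaw 92.27767957181912 F [-0.0495  0.1009  0.1759] 0.014874431722284805 q [-1.372   0.3323  0.0944  1.4722 -0.0315  1.3463 -1.2357]
shift cm [-80.9177  31.1895   0.0513]
```

```bash
python3 -m jog '[[-3.8,3.1,-0.1,-0.01,1],[-3.8,3.1,-0.1,-0.01,1],[-3.8,3.1,-0.1,-0.01,1],[-3.8,3.1,-0.1,-0.01,1],[-3.8,3.1,-0.1,0,1],[-3.8,3.1,-0.1,0,1],[-3.8,3.1,-0.1,0,1],[-3.8,3.1,-0.1,0,1],[-3.8,3.1,-0.1,0,1],[-3.8,3.1,-0.1,0,1]]' 
python3 st.py 0.555 -0.21 0.245
```

```text
time: 2.15
ee_pos: [0.5566, 0.2346, 0.2508]
eef_rot: [0.656, 0.755, -0.003, 0.0]
ft_force: [0.8, -0.1, -0.3]
width: 0.0002
2.15 [0.5566 0.2346 0.2508] x-yaw 98.06745053618658 F [ 0.8153 -0.0846 -0.3139] 0.00021483360458293495 q [-0.7848  0.2921  0.3838  1.5259 -0.1078  1.3506 -0.2508]
shift cm [-43.9906  -6.397    0.7983]
```

```bash
python3 -m jog '[[-4.5,-0.6,0,0.02,1],[-4.5,-0.6,0,0.02,1],[-4.5,-0.6,0,0.02,1],[-4.5,-0.5,0,0,1],[-4.5,-0.5,0,0,1],[-4.5,-0.5,0,0,1],[-4.5,-0.5,0,0,1],[-4.5,-0.5,0,0,1],[-4.5,-0.4,0,0,1],[-4.5,-0.4,0,0,1]]' 
python3 st.py 0.555 -0.21 0.085
```

```text
time: 3.15
ee_pos: [0.5561, -0.2365, 0.2532]
eef_rot: [0.663, 0.749, -0.003, 0.001]
ft_force: [0.7, 0.3, -0.1]
width: 0.0005
3.15 [ 0.5561 -0.2365  0.2532] x-yaw 97.00853689974964 F [ 0.7299  0.3301 -0.0837] 0.0004911177227530022 q [-0.2015  0.3177  0.6606  1.5386 -0.1911  1.3518  0.5985]
shift cm [ 2.7466  0.2529 16.8023]
```

```bash
python3 -m jog '[[0.3,0,2.5,0.02,1],[0.3,0,2.5,0.02,1],[0.3,0,2.5,0,1],[0.3,0,2.5,0,1],[0.3,0,2.5,0,1],[0.3,0,2,0,1],[0.2,0,1.5,0,1],[0.2,0,0.8,0,1],[0,0,0.3,0,1],[0,0,0,0,1]]' 
python3 st.py 0.553 -0.175 0.079; python3 -c "
from h import *
a=snap('side','s1')['pixels'][150:400,140:390,::-1]
cv2.imwrite('pics/s1c.png',cv2.resize(a,None,fx=2.4,fy=2.4,interpolation=cv2.INTER_CUBIC))"
```

```text
time: 4.15
ee_pos: [0.5511, -0.2266, 0.0761]
eef_rot: [0.669, 0.743, -0.004, 0.003]
ft_force: [0.3, 1.1, 1.0]
width: 0.0005
4.15 [ 0.5511 -0.2266  0.0761] x-yaw 95.98153581813898 F [0.3431 1.0909 0.9656] 0.0005365232248237882 q [-0.169   0.4682  0.5979  1.7518 -0.2926  1.0108  0.6395]
shift cm [ 5.1125  0.7227 -0.3403]
```

View pics/s1c.png

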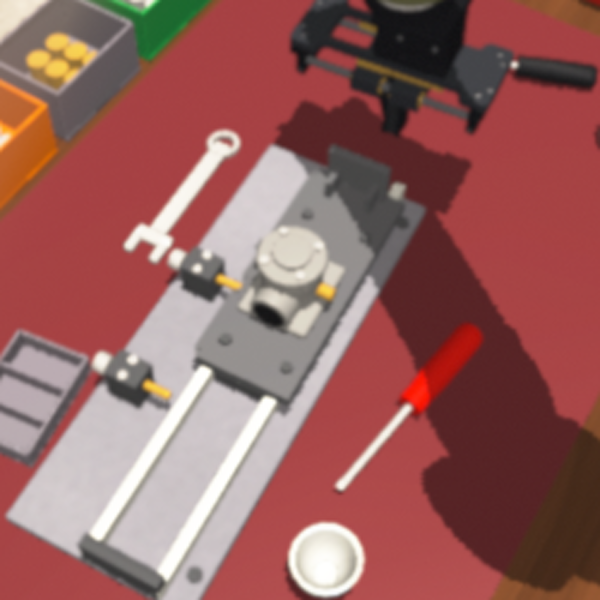

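```bash
python3 -m jog '[[0.9,0.1,-0.1,0.02,1],[0.9,0.1,-0.1,0,1],[0.9,0.1,-0.1,0,1],[0.7,0.1,0,0,1],[0.5,0.1,0,0,1],[0.4,0.1,0,0,1],[0.3,0,0,0,1],[0.2,0,0,0,1],[0.2,0,0,0,1],[0.2,0,0,0,1]]' 
python3 st.py 0.553 -0.165 0.079
```

```text
time: 5.2
ee_pos: [0.5546, -0.1724, 0.0824]
eef_rot: [0.676, 0.737, -0.003, 0.006]
ft_force: [-0.4, 0.4, -0.1]
width: 0.0005
5.2 [ 0.5546 -0.1724  0.0824] x-yaw 94.94704760791409 F [-0.3776  0.3882 -0.0906] 0.0005404709847533129 q [-0.272   0.4229  0.5988  1.7929 -0.2663  1.0014  0.5153]
shift cm [ 0.7533 -0.0962  0.3318]
```

```bash
python3 -m jog '[[0.2,0,0.1,0,1],[0.2,0,0.1,0,1],[0.2,0,0.1,0,1],[0.2,0,0,0,1],[0.2,0,0,0,1],[0.2,0,0,0,1],[0.2,0,0,0,1],[0.2,0,0,0,1],[0.2,0,0,0,1],[0.2,0,0,0,1]]' 
python3 st.py 0.553 -0.165 0.079
```

```text
time: 6.2
ee_pos: [0.5538, -0.1667, 0.0802]
eef_rot: [0.68, 0.733, -0.007, 0.015]
ft_force: [1.5, -6.5, -2.6]
width: 0.0003
6.2 [ 0.5538 -0.1667  0.0802] x-yaw 94.23966491523493 F [ 1.5493 -6.5236 -2.5509] 0.00030410858403301204 q [-0.3017  0.4129  0.6067  1.8134 -0.2472  0.9758  0.4747]
shift cm [ 0.1754 -0.0712  0.1114]
```

```bash
python3 -m jog '[[0.3,0,0,0,1],[0.3,0,0,0,1],[0.4,0,0,0,1],[0.4,0,0,0,1],[0.5,0,0,0,1],[0.5,0,0,0,1],[0.5,0,0,0,1],[0.5,0,0,0,1],[0.5,0,0,0,1],[0.5,0,0,0,1]]' 
python3 st.py 0.553 -0.165 0.079
```

```text
time: 7.2
ee_pos: [0.5527, -0.1563, 0.0824]
eef_rot: [0.69, 0.723, -0.016, 0.037]
ft_force: [2.4, -7.9, -2.3]
width: 0.0003
7.2 [ 0.5527 -0.1563  0.0824] x-yaw 92.63747770072375 F [ 2.4447 -7.8747 -2.3399] 0.0003110446358041321 q [-0.3685  0.3868  0.6291  1.8472 -0.1965  0.9388  0.3798]
shift cm [-0.8469 -0.0194  0.4065]
```

```bash
python3 -m jog '[[0.8,0,0.1,-0.03,1],[0.8,0,0.1,-0.03,1],[0.8,0,0.1,-0.01,1],[0.8,0,0.1,-0.01,1],[0.8,0,0.1,-0.01,1],[0.8,0,0.1,-0.01,1],[0.8,0,0.1,-0.01,1],[0.8,0,0.1,-0.01,1],[0.8,0,0.1,-0.01,1],[0.8,0,0.1,-0.01,1]]' 
python3 st.py 0.553 -0.165 0.079
```

```text
time: 8.2
ee_pos: [0.5514, -0.1208, 0.0796]
eef_rot: [0.649, 0.758, -0.027, 0.063]
ft_force: [0.6, -18.4, 10.5]
width: 0.0006
8.2 [ 0.5514 -0.1208  0.0796] x-yaw 98.64593586339444 F [  0.631  -18.355   10.5378] 0.0006077961604566242 q [-0.4656  0.3459  0.6212  1.904  -0.1098  0.8803  0.34  ]
shift cm [-4.3535 -0.5348  0.608 ]
```

```bash
python3 -m jog '[[0.9,0,-0.1,0.02,1],[0.9,0,-0.1,0.02,1],[0.9,0,-0.1,0.02,1],[0.9,0,-0.1,0.02,1],[0.9,0,-0.1,0,1],[0.9,0,-0.1,0,1],[0.8,0,-0.1,0,1],[0.8,0,-0.1,0,1],[0,0,0,0,1],[0,0,0,0,1]]' 
python3 st.py 0.553 -0.165 0.079; python3 -c "
from h import *
a=snap('side','s2')['pixels'][150:400,140:390,::-1]
cv2.imwrite('pics/s2c.png',cv2.resize(a,None,fx=2.4,fy=2.4,interpolation=cv2.INTER_CUBIC))"
```

```text
time: 9.2
ee_pos: [0.5469, -0.0902, 0.0841]
eef_rot: [0.692, 0.716, -0.035, 0.084]
ft_force: [-0.2, 0.8, -1.0]
width: 0.0001
9.2 [ 0.5469 -0.0902  0.0841] x-yaw 91.59829020738475 F [-0.2499  0.8247 -1.0399] 0.0001204861347488508 q [-0.5911  0.319   0.66    1.9377 -0.0388  0.8701  0.0938]
shift cm [-7.3069  0.2791  1.7823]
```

View pics/s2c.png

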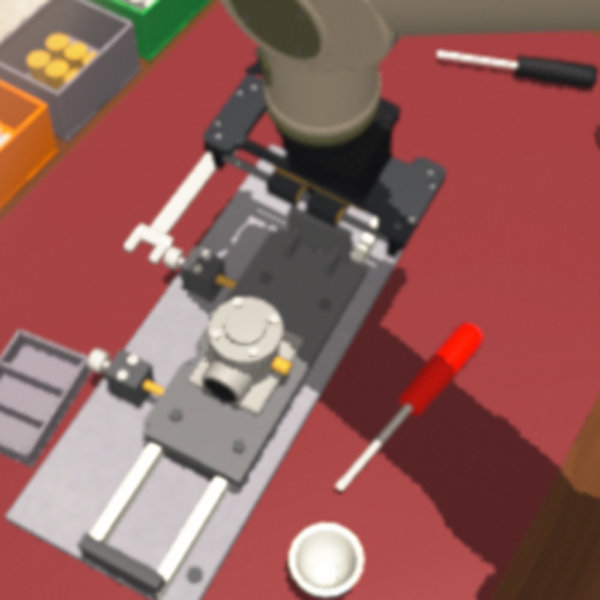

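The carrier has moved and still sits straight; the boss is at about (247,325) in the crop and the next plunger is rubbing the deck edge at (155,390). Next I'll compute the displacement.

```bash
python3 -c "
from h import *
B=load('s2');a=onz(B,140+292/2.4,150+255/2.4,.1);b=onz(B,140+247/2.4,150+325/2.4,.1);print(a,b,np.linalg.norm(b-a))"; python3 st.py
```

```text
[ 0.53318181 -0.02040564  0.1       ] [0.5266933  0.05576685 0.1       ] 0.07644833773985757
9.25 [ 0.5469 -0.0899  0.084 ] x-yaw 91.61576645867164 F [-0.2576 -0.1546 -0.5411] 0.000826030169284873 q [-0.5912  0.319   0.6596  1.9377 -0.0389  0.8702  0.0937]
```

```bash
python3 -m jog '[[0.6,0,-0.1,-0.02,1],[0.8,0,-0.1,-0.02,1],[0.8,0,-0.1,-0.01,1],[0.8,0,-0.1,0,1],[0.8,0,-0.1,0,1],[0.8,0,-0.1,0,1],[0.8,0,-0.1,0,1],[0.6,0,-0.1,0,1],[0.6,0,-0.1,0,1],[0.5,0,-0.1,0,1]]' 
python3 st.py 0.5435 -0.046 0.084
```

```text
time: 10.25
ee_pos: [0.5442, -0.052, 0.086]
eef_rot: [0.68, 0.725, -0.048, 0.099]
ft_force: [2.0, -4.1, -1.5]
width: 0.0004
10.25 [ 0.5442 -0.052   0.086 ] x-yaw 93.23549225269295 F [ 1.9512 -4.1095 -1.5074] 0.0004114571828005239 q [-0.6922  0.3058  0.6581  1.9531  0.0342  0.8774 -0.0206]
shift cm [ 0.6302 -0.0414  0.0629]
```

```bash
python3 -m jog '[[0.4,0,-0.05,-0.01,1],[0.4,0,-0.05,0,1],[0.4,0,-0.05,0,1],[0.4,0,-0.05,0,1],[0,0,0,0,1],[0,0,0,0,1],[0,0,0,0,1],[0,0,0,0,1],[0,0,0,0,1],[0,0,0,0,1]]' 
python3 st.py 0.5435 -0.046 0.084;  python3 -c "
from h import *
a=snap('side','s3')['pixels'][200:400,140:330,::-1]
b=snap('scene','c3')['pixels'][150:280,290:440,::-1]
a=cv2.resize(a,(570,600),interpolation=cv2.INTER_CUBIC)
cv2.imwrite('pics/s3c.png',a)
cv2.imwrite('pics/c3c.png',cv2.resize(b,None,fx=4.6,fy=4.6,interpolation=cv2.INTER_CUBIC))"
```

```text
time: 11.25
ee_pos: [0.5442, -0.0446, 0.0859]
eef_rot: [0.676, 0.727, -0.053, 0.104]
ft_force: [1.6, -4.3, -1.6]
width: 0.0003
11.25 [ 0.5442 -0.0446  0.0859] x-yaw 93.71560369074028 F [ 1.6448 -4.3281 -1.5548] 0.00028967384584564407 q [-0.7142  0.3064  0.6577  1.9548  0.0523  0.8787 -0.0452]
shift cm [-0.0921 -0.0899  0.2155]
```

View pics/s3c.png

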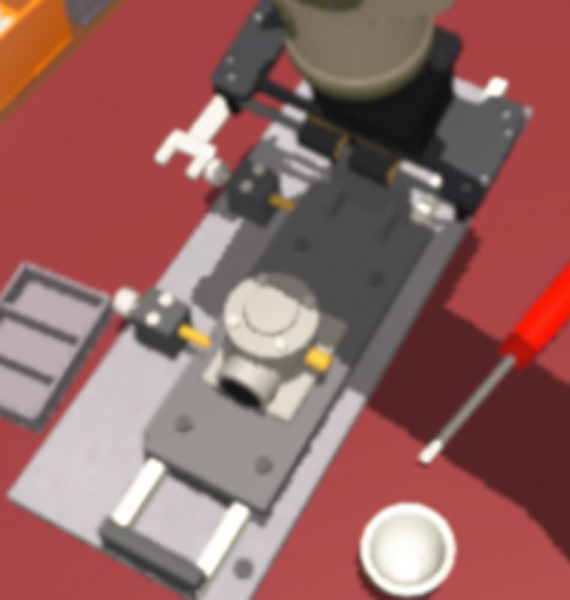

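```bash
python3 -c "
from h import *
B=load('side0');d=lambda x,y:(140+x/3,200+y/3)
f=lambda x,y,z:onz(B,*d(x,y),z)[:2]
print('tips',f(212,343,.034)-f(300,207,.034)); print('boss',f(270,312,.1)-f(365,165,.1))
print('deckL',f(147,433,.04)-f(247,300,.04))
A=cv2.imread('pics/side0.png');C=cv2.imread('pics/s3.png')
o=np.hstack([cv2.resize(A[255:290,205:260],None,fx=7,fy=7,interpolation=2),cv2.resize(C[300:335,180:235],None,fx=7,fy=7,interpolation=2)])
cv2.imwrite('pics/t.png',o);print(o.shape)"
```

```text
tips [-0.01157451  0.11991856]
boss [-0.01048436  0.12490209]
deckL [-0.00273898  0.11198224]
(245, 770, 3)
```

View pics/t.png

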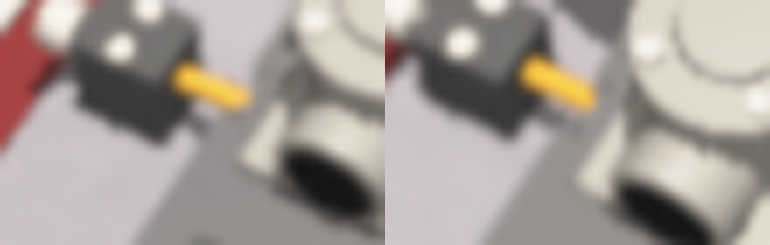

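View pics/c3c.png

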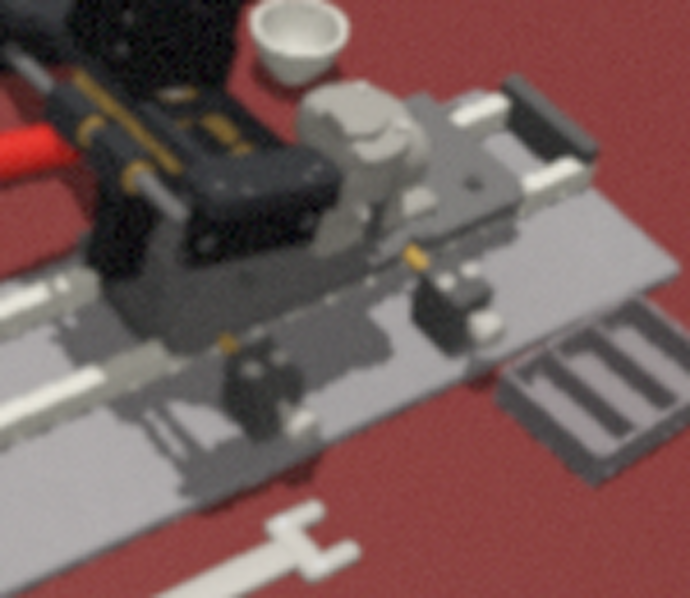

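The carrier is at or near the next station. Whether the nose is fully out is unclear by eye, so I'll measure it from the brass blobs.

```bash
python3 -c "
from h import *
np.set_printoptions(precision=4,suppress=True)
def blobs(fn,roi):
    x0,y0,x1,y1=roi;c=load(fn);im=cv2.cvtColor(c['pixels'],cv2.COLOR_RGB2HSV)
    m=cv2.inRange(im,(12,110,80),(28,255,255));k=np.zeros_like(m);k[y0:y1,x0:x1]=m[y0:y1,x0:x1]
    n,l,s,ce=cv2.connectedComponentsWithStats(k)
    for i in range(1,n):
        if s[i,4]>5:
            pts=np.argwhere(l==i)[:,::-1].astype(float); d=pts-ce[i]; w,v=np.linalg.eigh(d.T@d/len(d))
            print(fn,ce[i],'area',s[i,4],'len',round(4*np.sqrt(w[1]),2), onz(c,*ce[i],.034)[:2],onz(c,*ce[i],.07)[:2])
for f in('side0','s2','s3'): blobs(f,(180,225,300,335))
for f in('scene0','c3'): blobs(f,(300,180,400,240))
"; python3 st.py
```

```text
side0 [233.85 267.05] area 40 len 12.44 [ 0.593  -0.0043] [0.5778 0.0147]
side0 [275.3488 271.0698] area 43 len 8.69 [ 0.5135 -0.0429] [ 0.5016 -0.0223]
side0 [204.1538 311.5962] area 52 len 14.31 [0.5821 0.1148] [0.5674 0.1288]
s2 [281.2 238.7] area 10 len 6.62 [ 0.5475 -0.1228] [ 0.5342 -0.0988]
s2 [233.2667 266.7667] area 30 len 9.45 [ 0.5944 -0.0042] [0.5792 0.0148]
s2 [256.5745 301.8298] area 47 len 9.11 [0.5066 0.0403] [0.495  0.0574]
s2 [202.6667 310.9744] area 39 len 9.97 [0.5855 0.1153] [0.5706 0.1292]
s3 [252.9091 248.    ] area 11 len 8.89 [ 0.5864 -0.0677] [ 0.5715 -0.046 ]
s3 [269.9167 257.6667] area 12 len 6.48 [ 0.5414 -0.0659] [ 0.5284 -0.0443]
s3 [233.2593 266.963 ] area 27 len 9.72 [ 0.5942 -0.0038] [0.5789 0.0152]
s3 [203.5745 311.3617] area 47 len 12.68 [0.5834 0.115 ] [0.5686 0.129 ]
s3 [245.66 319.54] area 50 len 9.27 [0.503 0.085] [0.4916 0.1003]
scene0 [379.5 205.7] area 10 len 4.73 [0.5788 0.1143] [0.6067 0.0884]
scene0 [338.5    223.3182] area 22 len 6.7 [ 0.5868 -0.0039] [ 0.6143 -0.0242]
c3 [324.3462 182.9615] area 26 len 11.39 [0.4534 0.0338] [0.4872 0.0117]
c3 [341.3 181.1] area 10 len 7.66 [0.4651 0.0759] [0.4983 0.0518]
c3 [318.8889 187.1667] area 18 len 9.26 [0.4613 0.014 ] [ 0.4948 -0.0072]
c3 [379.7778 205.6111] area 18 len 5.98 [0.5789 0.1151] [0.6067 0.0891]
c3 [339.     224.3333] area 9 len 4.25 [ 0.59   -0.0044] [ 0.6174 -0.0247]
11.35 [ 0.5442 -0.0446  0.086 ] x-yaw 93.70832496869637 F [ 1.508  -4.0729 -0.8758] 0.000735784993298351 q [-0.7143  0.3064  0.6577  1.9548  0.0523  0.8787 -0.0453]
```

Blob lengths suggest the nose is about 2 mm pressed and the carrier about 4–5 mm past. I'll back off to let the spring centre it.

```bash
python3 -m jog '[[-0.3,0,0,0,1],[-0.5,0,0,0,1],[-0.5,0,0,0,1],[-0.5,0,0,0,1],[-0.5,0,0,0,1],[0,0,-1,0,1],[0,0,-1,0,1],[0,0,-1,0,1],[0,0,0,0,1],[0,0,0,0,1]]' 
python3 st.py
cat > bl.py <<'E'
from h import *
import sys
np.set_printoptions(precision=4,suppress=True)
def blobs(fn,roi):
    x0,y0,x1,y1=roi;c=load(fn);im=cv2.cvtColor(c['pixels'],cv2.COLOR_RGB2HSV)
    m=cv2.inRange(im,(12,110,80),(28,255,255));k=np.zeros_like(m);k[y0:y1,x0:x1]=m[y0:y1,x0:x1]
    n,l,s,ce=cv2.connectedComponentsWithStats(k)
    for i in range(1,n):
        if s[i,4]>9:
            pts=np.argwhere(l==i)[:,::-1].astype(float); d=pts-ce[i]; w,v=np.linalg.eigh(d.T@d/len(d))
            print(fn,ce[i],'area',s[i,4],'len',round(4*np.sqrt(w[1]),2),onz(c,*ce[i],.06)[:2])
for f in sys.argv[1:]: snap('side',f)
for f in ('side0','s1','s3',*sys.argv[1:]): blobs(f,(180,260,290,335))
E
python3 bl.py s4 s5
```

```text
time: 12.35
ee_pos: [0.5434, -0.0587, 0.124]
eef_rot: [0.676, 0.728, -0.051, 0.103]
ft_force: [-0.2, -0.1, 0.4]
width: 0.0004
12.35 [ 0.5434 -0.0587  0.124 ] x-yaw 93.83385199431295 F [-0.2298 -0.0811  0.4268] 0.0004162059739032493 q [-0.7123  0.2417  0.679   1.9289  0.0841  0.953  -0.025 ]
side0 [233.85 267.05] area 40 len 12.44 [0.582  0.0095]
side0 [275.3488 271.0698] area 43 len 8.69 [ 0.5049 -0.028 ]
side0 [204.1538 311.5962] area 52 len 14.31 [0.5715 0.1249]
s1 [233.85 267.05] area 40 len 12.44 [0.582  0.0095]
s1 [275.25   271.0682] area 44 len 8.91 [ 0.5051 -0.0279]
s1 [204.1538 311.5962] area 52 len 14.31 [0.5715 0.1249]
s3 [233.2593 266.963 ] area 27 len 9.72 [0.5832 0.0099]
s3 [203.5745 311.3617] area 47 len 12.68 [0.5727 0.1251]
s3 [245.66 319.54] area 50 len 9.27 [0.4948 0.0961]
s4 [233.2667 266.7667] area 30 len 9.45 [0.5834 0.0095]
s4 [203.6875 311.4375] area 48 len 13.08 [0.5725 0.1251]
s4 [245.5882 319.4902] area 51 len 9.5 [0.495 0.096]
s5 [233.2667 266.7667] area 30 len 9.45 [0.5834 0.0095]
s5 [203.7959 311.449 ] area 49 len 13.25 [0.5723 0.125 ]
s5 [245.5882 319.4902] area 51 len 9.5 [0.495 0.096]
```

```bash
python3 -c "
from h import *
np.set_printoptions(precision=4,suppress=True)
def holes(fn,pts):
    c=load(fn);g=cv2.cvtColor(c['pixels'],cv2.COLOR_RGB2GRAY);o=[]
    for x,y in pts:
        u,v=140+x/3,200+y/3;u0,v0=round(u)-5,round(v)-5
        p=g[v0:v0+11,u0:u0+11].astype(float);bg=np.percentile(p,60);w=np.clip(bg-8-p,0,None)
        yy,xx=np.mgrid[:11,:11];ce=np.array([(w*xx).sum(),(w*yy).sum()])/w.sum()+[u0,v0];q=onz(c,*ce,.04);o.append(q);print(fn,ce,q[:2])
    return np.array(o)
a=holes('side0',[(282,274),(358,310)]);b=holes('s5',[(184,424),(264,465)]);e=b-a
print(e,np.linalg.norm(e,axis=1))
A=cv2.imread('pics/side0.png');C=cv2.imread('pics/s5.png')
k=dict(fx=7,fy=7,interpolation=2)
top=np.hstack([cv2.resize(A[258:300,215:270],None,**k),cv2.resize(C[303:345,185:240],None,**k)])
cv2.imwrite('pics/t2.png',top)
"
```

```text
side0 [233.3306 291.4612] [0.5575 0.0483]
side0 [258.9481 303.3481] [0.4988 0.0435]
s5 [201.0541 341.2348] [0.5467 0.1711]
s5 [227.6994 354.9486] [0.4884 0.1665]
[[-0.0108  0.1227  0.    ]
 [-0.0104  0.123   0.    ]] [0.1232 0.1235]
```

View pics/t2.png

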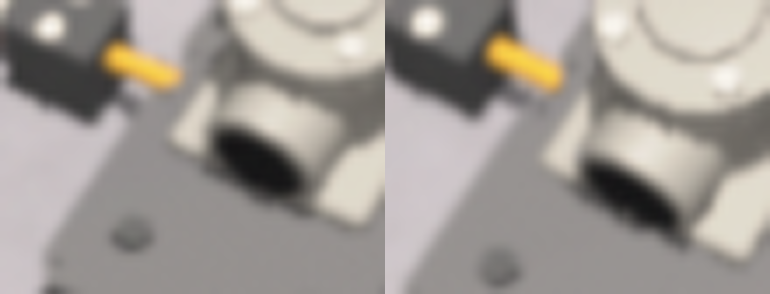

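```bash
python3 -c "
from h import *
np.set_printoptions(precision=4,suppress=True)
def feat(fn,pts,z,thr):
    c=load(fn);im=c['pixels'].astype(float);g=im.min(2)
    for x,y in pts:
        u,v=140+x/3,200+y/3;u0,v0=round(u)-3,round(v)-3
        p=g[v0:v0+7,u0:u0+7];w=np.clip(p-thr,0,None)
        yy,xx=np.mgrid[:7,:7];ce=np.array([(w*xx).sum(),(w*yy).sum()])/w.sum()+[u0,v0];print(fn,ce,onz(c,*ce,z)[:2])
for f in('side0','s5'): feat(f,[(258,167),(248,190),(167,301),(153,318)],.05,130)
# brass tip profile: farthest brass-weighted point along nose axis
for f in('side0','s2','s5'):
    c=load(f);im=c['pixels'].astype(float);b=np.clip((im[...,0]-im[...,2]),0,None)
    for name,(x0,y0,x1,y1) in dict(start=(222,258,250,278),next=(192,303,220,322)).items():
        w=b[y0:y1,x0:x1];w=np.where(w>50,w,0);yy,xx=np.mgrid[y0:y1,x0:x1]
        sel=w>50;pts=np.c_[xx[sel],yy[sel]];ww=w[sel];m=(pts*ww[:,None]).sum(0)/ww.sum();d=pts-m
        v=np.linalg.eigh((d*ww[:,None]).T@d)[1][:,1];v*=np.sign(v[0]);t=d@v;tip=m+v*t.max();tail=m+v*t.min()
        print(f,name,'sum',round(ww.sum()/100,1),'tip',tip,onz(c,*tip,.034)[:2],'len',t.max()-t.min())
"
```

```text
side0 [226.2425 254.7964] [ 0.6176 -0.0128]
side0 [221.7552 261.3563] [0.6158 0.0061]
side0 [195.6526 298.7646] [0.607  0.1072]
side0 [190.5549 305.6026] [0.606  0.1248]
s5 [nan nan] [nan nan]
s5 [221.0859 260.8969] [0.6176 0.0059]
s5 [195.654  298.7709] [0.607  0.1072]
s5 [190.5585 305.5945] [0.606  0.1248]
side0 start sum 58.0 tip [239.8877 269.2763] [ 0.579  -0.0065] len 11.32011845909573
side0 next sum 74.4 tip [210.6838 314.651 ] [0.5672 0.1133] len 12.978592729298885
s2 start sum 24.8 tip [237.2429 268.339 ] [ 0.5851 -0.0054] len 7.950056448100704
s2 next sum 55.4 tip [207.8447 313.3152] [0.5737 0.1139] len 9.841127638949136
s5 start sum 24.8 tip [237.2414 268.3441] [ 0.5851 -0.0054] len 7.950810980102819
s5 next sum 69.4 tip [209.8589 314.2874] [0.5691 0.1135] len 12.077741361566922<string>:9: RuntimeWarning: invalid value encountered in divide
```

The carrier is about 3.5 mm past: 123.3 mm of travel against a 119.8 mm station spacing, with the nose about 1.5 mm pressed. I'll go over the plate and nudge it back from its front face.

```bash
python3 st.py 0.539 0.012 0.126; python3 st.py 0.539 0.012 0.092|tail -1
```

```text
12.45 [ 0.5432 -0.0589  0.1237] x-yaw 93.8243299694736 F [-0.0427 -0.4741 -0.5959] 0.0007115104152162671 q [-0.7119  0.2424  0.6789  1.9291  0.084   0.9527 -0.0249]
shift cm [ 6.8813  0.1699 -1.7807]
shift cm [ 7.6272 -0.052   1.5291]
```

```bash
python3 -m jog '[[0.9,0,-0.5,0,1],[1.5,0,-0.4,0,1],[1.5,0,-0.4,0,1],[1.5,0,-0.4,0,1],[1.0,0,-0.2,0,1],[0.5,0,0.0,0,1],[0.2,0,0.8,0,1],[0.2,0,0.8,0,1],[0.2,0,0.8,0,1],[0,0,0,0,1]]'; python3 st.py 0.539 0.0 0.092
```

```text
time: 13.45
ee_pos: [0.5369, 0.0167, 0.0986]
eef_rot: [0.676, 0.728, -0.053, 0.103]
ft_force: [0.8, -0.7, 0.7]
width: 0.0008
13.45 [0.5369 0.0167 0.0986] x-yaw 93.78335084572585 F [ 0.8214 -0.677   0.7116] 0.0007794597148496265 q [-0.811   0.2812  0.6299  1.9427  0.0808  0.9379 -0.1764]
shift cm [-1.4974  0.0367  1.0181]
```

```bash
python3 -m jog '[[-0.4,0,0.3,0,1],[-0.4,0,0.3,0,1],[-0.4,0,0.2,0,1],[-0.4,0,0.2,0,1],[-0.3,0,0.1,0,1],[-0.3,0,0.1,0,1],[-0.2,0,0.05,0,1],[-0.2,0,0.05,0,1],[-0.2,0,0.05,0,1],[-0.2,0,0.05,0,1]]'; python3 st.py 0.541 -0.012 0.092
```

```text
time: 14.45
ee_pos: [0.54, -0.0147, 0.0913]
eef_rot: [0.676, 0.728, -0.051, 0.101]
ft_force: [-2.8, 5.9, 4.5]
width: 0.0007
14.45 [ 0.54   -0.0147  0.0913] x-yaw 93.84993265981151 F [-2.8473  5.8637  4.5367] 0.0007403104260380144 q [-0.7546  0.291   0.6398  1.9519  0.0621  0.9065 -0.1025]
shift cm [ 0.2372  0.1275 -0.1199]
```

```bash
python3 -m jog '[[-0.3,0,0,0,1],[-0.3,0,0,0,1],[-0.3,0,0,0,1],[-0.3,0,0,0,1],[0,0,0,0,1],[0,0,0,0,1],[0,0,0,0,1],[0,0,0,0,1],[0,0,0,0,1],[0,0,0,0,1]]'; python3 st.py
cat > chk.py <<'E'
from h import *
import sys
np.set_printoptions(precision=4,suppress=True)
c=snap('side',sys.argv[1]);im=c['pixels'].astype(float);b=np.clip(im[...,0]-im[...,2],0,None)
x0,y0,x1,y1=192,303,220,322
w=b[y0:y1,x0:x1];w=np.where(w>50,w,0).sum()/100
g=cv2.cvtColor(c['pixels'],cv2.COLOR_RGB2GRAY);ref=load('side0');a=np.array([[.5575,.0483],[.4988,.0435]])
for (u,v),q in zip([(201,341),(228,355)],a):
    u0,v0=u-5,v-5;p=g[v0:v0+11,u0:u0+11].astype(float);W=np.clip(np.percentile(p,60)-8-p,0,None)
    yy,xx=np.mgrid[:11,:11];ce=np.array([(W*xx).sum(),(W*yy).sum()])/W.sum()+[u0,v0]
    print('carrier travel mm',1000*np.linalg.norm(onz(c,*ce,.04)[:2]-q))
print('brass',w,'(out 74.4, pressed 55.4) -> pressed mm',5.5*(74.4-w)/19)
E
python3 chk.py s6
```

```text
time: 15.45
ee_pos: [0.5398, -0.0172, 0.0922]
eef_rot: [0.673, 0.731, -0.048, 0.097]
ft_force: [0.7, 1.0, -0.4]
width: 0.0006
15.45 [ 0.5398 -0.0172  0.0922] x-yaw 94.37685521536329 F [ 0.6651  1.0269 -0.3514] 0.000632032233725642 q [-0.7421  0.2863  0.6376  1.9522  0.0518  0.9061 -0.0768]
carrier travel mm 118.34209942939053
carrier travel mm 118.40696059581398
brass 75.16 (out 74.4, pressed 55.4) -> pressed mm -0.21999999999999736
```

The nose is now fully out, the force has dropped and the carrier is locked. Next is the cover.

```bash
python3 -m jog '[[0.3,0,0,0,1],[0.4,0,-0.3,0,1],[0.2,0,-1.2,0,1],[0,0,-1.5,0,1],[0,0,-1.5,0,1],[0,0,-1.5,0,1],[0,0,-0.5,0,1],[0,0,0,0,1],[0,0,0,0,1],[0,0,0,0,1]]'; python3 st.py 0.5285 0.09 0.14; python3 chk.py s7
```

```text
time: 16.5
ee_pos: [0.534, 0.0065, 0.1594]
eef_rot: [0.673, 0.731, -0.048, 0.097]
ft_force: [0.7, 0.0, -0.2]
width: 0.0005
16.5 [0.534  0.0065 0.1594] x-yaw 94.34890599402914 F [ 0.6799  0.0205 -0.2132] 0.0005021554980455591 q [-0.8158  0.1763  0.6467  1.9     0.1228  1.0613 -0.1542]
shift cm [8.591  0.0771 0.1755]
carrier travel mm 118.37184805993435
carrier travel mm 118.4212468255981
brass 34.7 (out 74.4, pressed 55.4) -> pressed mm 11.492105263157896
```

```bash
python3 -m jog '[[1,0,-0.1,0,1],[1.2,0,-0.2,0,1],[1.2,0,-0.2,0,1],[1.2,0,-0.2,0,1],[1.2,0,-0.2,0,1],[1.2,0,-0.2,0,1],[1,0,-0.2,0,1],[0.4,0,0,0,1],[0,0,0,0,1],[0,0,0,0,1]]'; python3 st.py 0.5285 0.09 0.125;  python3 -c "
from h import *
b=snap('scene','c7')['pixels'][130:260,310:440,::-1]
b=cv2.resize(b,None,fx=3,fy=3,interpolation=cv2.INTER_CUBIC)
a=cv2.resize(snap('side','s8')['pixels'][230:360,160:290,::-1],None,fx=3,fy=3,interpolation=cv2.INTER_CUBIC)
cv2.imwrite('pics/c7c.png',np.hstack([b,a]))"
```

```text
time: 17.55
ee_pos: [0.525, 0.1002, 0.1525]
eef_rot: [0.672, 0.732, -0.049, 0.097]
ft_force: [0.2, -0.3, 0.6]
width: 0.0001
17.55 [0.525  0.1002 0.1525] x-yaw 94.52258799702312 F [ 0.214  -0.3447  0.6   ] 0.0001287212866884141 q [-0.9264  0.2143  0.5829  1.8711  0.1131  1.0918 -0.3211]
shift cm [-0.4493  0.0953  2.9195]
```

View pics/c7c.png

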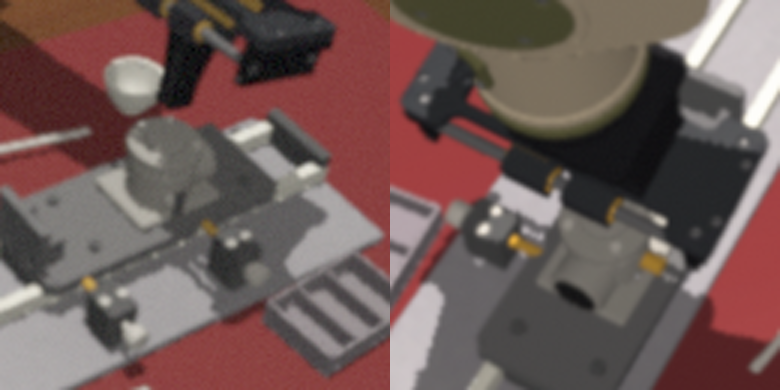

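```bash
python3 -c "
from h import *
c=load('c7');print(onz(c,310+180/3,130+102/3,.13),onz(c,310+166/3,130+131/3,.1), 'systematic scene x offset ~ +0.0045')"
python3 -m jog '[[-0.1,0,0.4,0,1],[-0.1,0,0.5,0,1],[-0.1,0,0.5,0,1],[-0.1,0,0.4,0,1],[0,0,0.3,0,1],[0,0,0.2,0,1],[0,0,0.1,0,1],[0,0,0,0,1],[0,0,0,0,1],[0,0,0,0,1]]'; python3 st.py 0.528 0.09 0.125
```

```text
[0.53058938 0.10222332 0.13      ] [0.52706628 0.09663127 0.1       ] systematic scene x offset ~ +0.0045
time: 18.65
ee_pos: [0.5273, 0.0885, 0.1278]
eef_rot: [0.674, 0.731, -0.049, 0.097]
ft_force: [-0.5, -0.8, -1.0]
width: 0.0003
18.65 [0.5273 0.0885 0.1278] x-yaw 94.33766396545317 F [-0.4654 -0.8075 -1.0133] 0.00032858810627123453 q [-0.9028  0.2457  0.5858  1.8977  0.0965  1.0343 -0.2985]
shift cm [0.1998 0.0618 0.2475]
```

```bash
python3 -m jog '[[0.1,0,0.2,0,1],[0.06,0,0.2,0,1],[0.04,0,0.2,0,1],[0.04,0,0.2,0,1],[0.04,0,0.2,0,1],[0.04,0,0.2,0,1],[0.04,0,0.2,0,1],[0.04,0,0.2,0,1],[0.04,0,0.2,0,1],[0.04,0,0.2,0,1]]'; python3 st.py 0.528 0.09 0.1175
```

```text
time: 19.65
ee_pos: [0.5283, 0.0894, 0.1169]
eef_rot: [0.675, 0.73, -0.05, 0.095]
ft_force: [-14.3, -0.2, 30.7]
width: 0.0006
19.65 [0.5283 0.0894 0.1169] x-yaw 94.2193830914105 F [-14.3285  -0.2094  30.7299] 0.0006361625123241193 q [-0.8949  0.2666  0.5822  1.9007  0.0812  1.0159 -0.2926]
shift cm [ 0.049  -0.0218 -0.0692]
```

The force is up to 34 N at the expected home height, so I'll retreat now.

```bash
python3 -m jog '[[0,0,-0.3,0,1],[0,0,-0.8,0,1],[0,0,-1.5,0,1],[0,0,-2,0,1],[0,0,-2.5,0,1],[-2,0,-2.5,0,1],[-4,0,-1,0,1],[-4.5,0,-1,0,1],[-4.5,0,-1,0,1],[-4.5,0,-1,0,1]]'; python3 st.py
```

```text
time: 20.65
ee_pos: [0.5325, -0.0707, 0.2963]
eef_rot: [0.67, 0.735, -0.05, 0.094]
ft_force: [1.5, -1.2, -0.1]
width: 0.0006
20.65 [ 0.5325 -0.0707  0.2963] x-yaw 95.02550596518145 F [ 1.4999 -1.1725 -0.1309] 0.0005847963787483443 q [-0.7806  0.0343  0.7271  1.7268  0.188   1.3317 -0.0005]
```

```bash
python3 -m jog '[[-4.5,0,0,0,1],[-4.5,0,0,0,1],[-4.5,0,0,0,1],[-3,0,0,0,1],[-1,0,0,0,1],[0,0,0,0,1],[0,0,0,0,1],[0,0,0,0,1],[0,0,0,0,1],[0,0,0,0,1]]'; python3 st.py; python3 chk.py s9; python3 -c "
from h import *
a=cv2.resize(load('side0')['pixels'][235:300,220:300,::-1],None,fx=4.8,fy=4.8,interpolation=2)
e=cv2.resize(load('s9')['pixels'][280:345,190:270,::-1],None,fx=4.8,fy=4.8,interpolation=2)
c=snap('scene','c9')
p=cv2.resize(load('scene0')['pixels'][175:230,290:370,::-1],None,fx=4.8,fy=4.8,interpolation=2)
q=cv2.resize(c['pixels'][155:210,335:415,::-1],None,fx=4.8,fy=4.8,interpolation=2)
cv2.imwrite('pics/fin.png',np.vstack([np.hstack([a,e]),np.hstack([p,q])]))"
```

```text
time: 21.65
ee_pos: [0.5465, -0.2515, 0.3383]
eef_rot: [0.671, 0.734, -0.048, 0.097]
ft_force: [-0.1, 0.0, 0.2]
width: 0.0004
21.65 [ 0.5465 -0.2515  0.3383] x-yaw 94.7352950950491 F [-0.1081  0.0262  0.1538] 0.0004361629738543624 q [-0.5208  0.1702  0.8991  1.5528  0.0283  1.3371  0.4459]
carrier travel mm 118.40645863852552
carrier travel mm 118.42109154157112
brass 69.48 (out 74.4, pressed 55.4) -> pressed mm 1.42421052631579
```

View pics/fin.png

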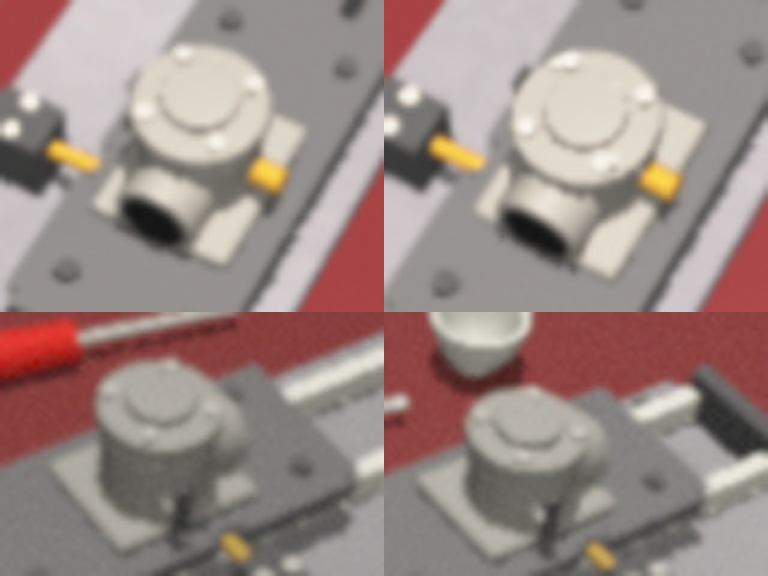

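```bash
python3 -c "
from h import *
np.set_printoptions(precision=4,suppress=True)
for f in('side0','s2','s3','s4','s5','s6','s9'):
    c=load(f);im=c['pixels'].astype(float);b=np.clip((im[...,0]-im[...,2]),0,None)
    x0,y0,x1,y1=192,303,220,322;o=[]
    for th in(40,60,90):
        w=b[y0:y1,x0:x1];yy,xx=np.mgrid[y0:y1,x0:x1];sel=w>th
        t=(xx[sel]-204.15)*.905+(yy[sel]-311.6)*.425;o.append((t.max(),t.min(),sel.sum()))
    v=np.array([204.15,311.6]);prof=[cv2.getRectSubPix(b.astype(np.float32),(1,1),tuple(map(float,v+np.array([.905,.425])*k)))[0,0] for k in np.arange(2,11,1)]
    print(f,np.round(o,1).tolist(),np.round(prof).astype(int))
"
```

```text
side0 [[7.2, -5.8, 66.0], [6.7, -5.3, 56.0], [6.7, -4.9, 45.0]] [166 168 166 164 142  78  25   8   9]
s2 [[4.1, -5.8, 49.0], [3.7, -5.3, 43.0], [3.2, -4.9, 33.0]] [158 123  56  17   7   6   6   6   7]
s3 [[6.3, -5.8, 60.0], [5.8, -5.3, 52.0], [5.4, -4.9, 40.0]] [167 169 164 137  76  23   8   9  13]
s4 [[6.3, -5.8, 60.0], [5.8, -5.3, 52.0], [5.8, -4.9, 41.0]] [167 169 165 143  83  28   8   8  12]
s5 [[6.3, -5.8, 60.0], [5.8, -5.3, 52.0], [5.8, -4.9, 42.0]] [166 169 165 146  87  29   9   9  13]
s6 [[6.8, -5.8, 64.0], [6.3, -5.3, 55.0], [5.9, -4.9, 44.0]] [169 168 159 138  93  35   9  10  16]
s9 [[6.3, -5.8, 61.0], [6.3, -5.3, 54.0], [5.9, -4.9, 41.0]] [167 166 157 136  93  36   9   9  16]
```

```bash
python3 -c "
from h import *
np.set_printoptions(precision=3,suppress=True)
def edge(f,v,lo,hi):
    b=load(f)['pixels'].astype(np.float32);b=b[...,0]-b[...,2];r_=[]
    for off in(-1,-.5,0,.5,1):
        ks=np.arange(lo,hi,.1);q=[cv2.getRectSubPix(b,(1,1),(float(v[0]+d[0]*k-d[1]*off),float(v[1]+d[1]*k+d[0]*off)))[0,0] for k in ks]
        q=np.array(q);h=q[:10].max()/2; i=np.where(q>h)[0].max(); r_.append(ks[i])
    return np.array(r_)
d=(.905,.425)
for f in('side0','s2','s3','s5','s6','s9'): print(f,'next',edge(f,(204.15,311.6),0,12))
for f in('side0','s2','s9'): print(f,'start',edge(f,(233.3,266.8),0,12))
d=(.94,.34)
for f in('side0','s2','s9'): print(f,'start',edge(f,(233.3,266.8),0,12))
# scene view brass in next
for f in('scene0','c3','c7','c9'):
    im=load(f)['pixels'].astype(float);b=im[...,0]-im[...,2];w=b[196:214,370:392];w=np.where(w>40,w,0);print(f,w.sum(),(w>40).sum())
"
```

```text
side0 next [6.7 6.9 6.9 6.9 6.9]
s2 next [3.5 3.5 3.5 3.5 3.5]
s3 next [5.5 5.7 5.8 5.9 5.9]
s5 next [5.7 5.8 6.  6.  6.1]
s6 next [6.3 6.3 6.1 5.8 5.4]
s9 next [6.3 6.3 6.1 5.8 5.4]
side0 start [7.1 6.9 6.5 6.1 5.9]
s2 start [4.5 4.5 4.4 4.3 4.2]
s9 start [4.8 4.7 4.5 4.5 4.4]
side0 start [7.  7.  6.9 6.7 6.4]
s2 start [4.4 4.5 4.4 4.4 4.4]
s9 start [4.7 4.7 4.6 4.6 4.6]
scene0 1545.0 20
c3 1790.0 23
c7 938.0 16
c9 2105.0 26
```

```bash
python3 -c "
from h import *
A=load('scene0');B=load('side0')
print(tri(A,(323.75,192.9),B,(262.3,254.8)),tri(A,(365.4,177.9),B,(232.3,303.3)))"
```

```text
(array([ 0.53746028, -0.02372246,  0.09608424]), np.float64(0.0064500261367945195)) (array([0.52750559, 0.09537295, 0.0885813 ]), np.float64(0.005228160107472782))
```

```bash
python3 -c "
from bench import r
print(r.close_job())"
```

```text
the job is handed in; nothing more can be done
None
```

I pushed the carrier to the next station, locked it there, and pressed the cover home. I then backed the arm clear and handed the job in at about 22 s; the hand-in gives no verdict.

**Carrier:** My first push went about 3.5 mm past the station, leaving the plunger about 1.5–2 mm pressed in. I nudged it back from the front of the push plate and the plunger dropped into the notch. At the end it stood 118.4 mm from its start, against a station spacing I measured at about 119.8 mm. It had not moved since the nudge.

**Plunger:** One check disagreed. The final brass-area reading suggested it was still about 1.4 mm pressed in, just under the 1.5 mm limit. The outline of its tip matches the start plunger when that was locked, and an earlier reading showed it fully out, so I take it as locked.

**Cover:** Its top came down about 7.5 mm between the two camera views. The fingers stopped at the expected home height. The force there reached about 34 N, closer to the 40 N limit than I meant, so I backed off straight away.

**Other things:**
- The gripper ended up tilted about 12° from the pushing.
- The camera heights read about 4–5 mm low throughout, and I allowed for that.
- I saw nothing on the bench disturbed, but I did not measure where each item ended up.

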